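Set and lock the bench-centre tailstock for the next pin

ROBOT

A 6-joint arm with a two-finger parallel gripper is mounted at the origin on a cart in front of the work surface, level with it; the furniture and walls round the work are solid. World frame = base frame: x ahead of the robot, y to its left, z up, the work surface at z = 0. Lengths are in m, angles in rad, forces in N, time in s.
With the tool pointing down it reaches from about 0.35 to 0.775 m from the base axis. Payload 5.5 kg.
Tool frame: the origin (TCP) lies where the fingers leave the gripper's body, on its centre line; the fingertips stand 73 mm ahead of it and the grasp point (between the pads) lies 54 mm ahead of it; z points along the fingers, y is the direction in which the jaws open and shut (so a half turn about z gives the same grasp; the last joint's range is limited). The gripper opens to 85 mm and grips with 20 to 120 N. Pads are 22 mm wide; open, the fingers measure 114 mm over their backs; the gripper's body (76 mm by 85 mm) begins 54 mm behind the grasp point. The pads swing forward as they close: fully open they stand 13 mm farther back than shut.
Start: joints at [1.132, 0.313, 0.046, 1.304, 0, 1.431], TCP at [0.169, 0.55, 0.304] pointing down, gripper open.
Joint ranges: [-2.76, 2.76], [-0.86, 1.69], [-1.03, 1.26], [-2.2, 2.34], [-1.47, 1.5], [-3.14, 3.14]. Speed limits (rad/s): [2.57, 2.57, 3.14, 3.14, 3.14, 3.14].

INTERFACE

Orientations are given as a unit quaternion [w, x, y, z].
In Python, from workcell import env, read_camera, job, cut_out gives the robot as it stands.
- The arm moves only by the tool servo_tool, never from a script. Its argument "deltas" is a list of rows, each an object of numbers: "dx", "dy", "dz": the shift along the world's x, y, z in mm; "rx", "ry", "rz": the turn, a rotation vector about the world's x, y, z in rad; "fingers": the closure, from -1 (fully open) to 1 (shut). A call has 1 to 8 rows; each row shifts and turns the commanded pose from where the row before left it; what a row does not reach is not made up. A row lasts 1/10 s, in which the tool goes at most 50 mm and 8.59 degrees, less where a joint would pass 70% of its speed; a pose out of reach is approached as far as the arm can. A call is refused whole if a number of a shift passes 50 or a number of a turn 0.15, either way. A call with a gripper value outside its range is refused whole. The fingers move at their own pace and stop on an object; "newtons" is the grip in N (left out, the last holds). Time passes only in rows, so rows that do not move let the fingers close. It gives the time, the measured TCP pose, the force and the opening at its end, in the units of the state.
- env.get_state(): the state, without advancing time (a new reading comes with each control period).
- read_camera(name): name is "scene" or "top"; returns a dict with "img" (384x512x3 uint8, red, green, blue), "intrinsics" (3x3 intrinsics, pixels), "extrinsics" (4x4, takes a point from camera to world coordinates). Camera axes: x right, y down, z forward; pixel columns grow to the right and rows downward; lengths in m; the calibration is good to about 2 mm. A picture is of the moment at which its call begins. There is no depth.
- job.hand_in(): hands the job in, once; it reports no verdict.
Trained networks look in the newest picture that a camera, given by its name, has taken for a name from the list of things; names that differ only in an ending like _2 or _b are one class to them, and where a whole thing is asked for, a point or a joint stands for the part that bears it (a point fixed in the world has none). Each returns a list of dicts, best first, with "confidence" (0 to 1); they miss things now and then, are a little off and sometimes report something else, mostly with a low value. They report only what shows in the picture. A call takes as long as a camera call. They do not tell look-alikes from the thing itself.
- cut_out(target, camera): "region" (384x512 bool, what is visible of it) and "extent" ([left, top, right, bottom] in pixels, round what is visible of it).
The state is a dict: "clock": time; "joint_pos": joint angles; "qvel": joint speeds; "tau": joint torques, N m; "tcp_pos": TCP position; "orientation": TCP orientation; "wrist_force": force on the tool from outside, world axes, zero at the start; "ft_torque": the same for the moment, N m; "finger_gap": finger opening in m.
Only numpy, scipy, OpenCV 4.12 (cv2) and the standard library are available. Lean on these libraries where they do the work, as an engineer would, in place of code of your own. Each camera call takes 0.05 s, during which the arm holds its last target. There are 200 camera calls.

TASK

Set the bench centres for the next pin, the one in the right-hand end socket of the wooden rack (the end nearest the tailstock): slide the tailstock along its rail until the front face of its saddle stands on the engraved line for that pin (line nearest the headstock for the short thick pin, middle line for the middle pin, farthest line for the long thin pin). With the cam lever still open, take the tailstock's web and the lever together between the fingers and hold the tailstock there, because the cam drags it off the line as it bites, then squeeze the lever fully home and finish still gripping both, without letting go. Lock it nowhere else, and leave the pins and the other things as they stand.

Things in the scene. Friction and masses are not known exactly. Their poses are not given: they have to be found in the camera images.
- bench_centres: Grey cast base, fixed: 84 mm wide (x), 350 mm long (y from -195 to +155), 14 mm thick, with a steel rail 28 mm wide, rail top 40 mm above the bench. Origin on the bench top under the rail's centre line; y points along the rail to the fixed headstock (y = 103 to 166, 94 mm high, pointed centre), -x is the front, with the engraved lines and the lever. At yaw 0 its y is the world's y
- line_75 (a point): First dark engraved line across the base's front strip, the one nearest the headstock: for the short 75 mm pin. Point on the base's top, at x = -30, y = -12, z = 15 mm in the frame of bench_centres
- line_90 (a point): Middle line, for the 90 mm pin: at x = -30, y = -28, z = 15 mm in the frame of bench_centres
- line_110 (a point): Third line, farthest from the headstock, for the 110 mm pin: at x = -30, y = -48, z = 15 mm in the frame of bench_centres
- saddle_front (a point): Point on the tailstock saddle's front face (the end towards the headstock), low on the lever side, level with the lines; it rides with the tailstock straight over them. Its axes are those of bench_centres. The tailstock is set when this point stands over the line, to 3 mm
- tailstock (a joint): Travel of the tailstock along the rail, 0 to 0.105 m, growing away from the headstock; saddle_front lies at y = -(value) in the frame of bench_centres, so the lines are at 0.012, 0.028 and 0.048. Slides with about 1.2 N of friction while the lever is open; starts beyond all three lines, at 0.065 to 0.088
- tail_web: Tailstock's upright web, the part to hold: grey plate 18 mm thick (x = -9 to +9), y = -55 to +19, top 96 mm above the bench; saddle below 49 mm wide, y = -55 to +35, its top 49 mm above the bench. Back face (+x): two upright ribs, 7 mm deep, make a finger recess 30 mm wide, y = -48 to -18. Origin on the bench plane under the rail's centre line, 35 mm from saddle_front; axes as bench_centres
- web_grip (a point): Middle of the web's thickness where it is best held, level with the middle of the finger recess: y = -33 mm, 72 mm above the bench, in the frame of tail_web. A finger in the recess carries the tailstock along by the ribs
- cam_lever (a joint): Angle of the cam lever, rad: 0 closed (home at its stop, parallel to the web), 0.50 fully open, swung out to the front; starts at 0.40 to 0.47, stays where left. The eccentric bites below about 0.3; closing takes 5 N at lever_grip done slowly, up to 11 N fast, and drags the tailstock 4 to 7 mm away from the headstock if it is not held; closed, it stays closed
- lever_bar: Lever's dark steel bar, 10 mm thick, 58 to 76 mm above the bench, with a round end 15 mm thick (56 to 77 mm high) 83 mm from the pivot. Origin on its vertical pivot, at x = -26, y = +22 in the frame of tail_web; the bar runs along its own -y. Closed, its outer face is 31 mm from the rail's centre line: web and lever measure 40 mm across at lever_grip, about 62 to 66 mm at the start
- lever_grip (a point): Middle of the bar where it is best pressed: 55 mm from the pivot, 67 mm above the bench; stands level with web_grip when closed
- pin_rack: Wooden pin rack, fixed, 132 mm long (own y) by 50 mm by 40 mm high, in front of the headstock end of the bench centres, with three equal sockets 33 mm wide and 28 mm deep in a row along own y, 41 mm apart. Origin under its middle
- next_socket (a point): Mouth of the rack's socket nearest the tailstock (the right-hand end seen from the robot), y = -41 mm, z = 40 mm in the frame of pin_rack: the pin standing here is the next to be checked
- pin_short: Short thick turned steel pin, 30 mm diameter, 75 mm long, upright in one of the sockets; origin at the centre of its lower end
- pin_middle: Middle turned steel pin, 25 mm diameter, 90 mm long, upright in one of the sockets; origin at the centre of its lower end
- pin_long: Long thin turned steel pin, 20 mm diameter, 110 mm long, upright in one of the sockets; origin at the centre of its lower end
- oil_bottle: Bystander: green oil bottle, 51 mm wide, 156 mm high, behind the tailstock end of the bench centres; origin at the centre of its underside
- bush_44: Bystander: plain steel bushing, 44 mm wide, 45 mm high, to the right of the tailstock end; origin at the centre of its underside
- torch: Bystander: black pocket torch lying on its side, 129 mm long, 38 mm thick, behind the middle of the bench centres
Not all that is in view belongs to the job. Leave any blue, orange or turquoise look-alike of the pin_middle alone.

How it is judged:
On the way, in this order (a step that is already met when the one before it is completed fails the run):
1. the tailstock stands on the line for the next pin, lever still open, with the fingers holding its web (((horizontal distance between pin_short and next_socket below 0.015 m and horizontal distance between saddle_front and line_75 below 0.0035 m) or (horizontal distance between pin_middle and next_socket below 0.015 m and horizontal distance between saddle_front and line_90 below 0.0035 m) or (horizontal distance between pin_long and next_socket below 0.015 m and horizontal distance between saddle_front and line_110 below 0.0035 m)) and value of joint cam_lever above 0.12 rad and contact force between the fingers and tail_web above 0.5 N), for 0.1 s.
2. the lever is home with the tailstock still on the line and held (((horizontal distance between pin_short and next_socket below 0.015 m and horizontal distance between saddle_front and line_75 below 0.0035 m) or (horizontal distance between pin_middle and next_socket below 0.015 m and horizontal distance between saddle_front and line_90 below 0.0035 m) or (horizontal distance between pin_long and next_socket below 0.015 m and horizontal distance between saddle_front and line_110 below 0.0035 m)) and value of joint cam_lever below 0.03 rad and contact force between the fingers and tail_web above 1 N), for 0.1 s.
At the end, for the whole second after the job is handed in: saddle_front within 3 mm of the line belonging to the pin in next_socket, the cam lever fully home (below 0.03 rad), the fingers still gripping web and lever (over 2 N on each), the tailstock at rest, all pins upright in their sockets (((horizontal distance between pin_short and next_socket below 0.015 m and horizontal distance between saddle_front and line_75 below 0.003 m) or (horizontal distance between pin_middle and next_socket below 0.015 m and horizontal distance between saddle_front and line_90 below 0.003 m) or (horizontal distance between pin_long and next_socket below 0.015 m and horizontal distance between saddle_front and line_110 below 0.003 m)) and value of joint cam_lever below 0.03 rad and contact force between the fingers and tail_web above 2 N and contact force between the fingers and lever_bar above 2 N and velocity of joint tailstock between -0.005 and 0.005 m/s and distance of each of pin_short, pin_middle, pin_long from where it was at the start of the episode below 0.01 m and angle between each of pin_short, pin_middle, pin_long's own z axis and vertical below 0.3 rad); the arm keeps its last pose, push and grip.
It fails at once if the lever was locked with the tailstock away from the right line (value of joint cam_lever below 0.06 rad and not ((horizontal distance between pin_short and next_socket below 0.015 m and horizontal distance between saddle_front and line_75 below 0.006 m) or (horizontal distance between pin_middle and next_socket below 0.015 m and horizontal distance between saddle_front and line_90 below 0.006 m) or (horizontal distance between pin_long and next_socket below 0.015 m and horizontal distance between saddle_front and line_110 below 0.006 m))).
It fails at once if a pin or a bystander was disturbed (distance of any of pin_short, pin_middle, pin_long from where it was at the start of the episode above 0.015 m or distance of any of oil_bottle, bush_44, torch from where it was at the start of the episode above 0.02 m).
It also fails if it takes over 48 s, if anything falls off the work surface, if the arm or the gripper's body presses on something with over 40 N, if the wrist force passes 120 N, or if a joint passes its speed limit or range.

## Working session

There is one attempt and no reset: what is moved stays moved. The work goes in short steps, Python scripts to look and compute and a tool call to move; the robot and the scene stay as the last step left them, time stands still between calls to the robot, and variables do not carry over. Pictures are saved under pics/ and viewed, about 8 in all and at most 12, crops included, and the job is handed in when it is done.

Besides the shell and the picture viewer there is one more tool, called after "Call:" as name([rows], argument=value, ...), one row to a line, values as JSON. servo_tool: Moves the arm, as the interface text tells. Its arguments: {"type":"object","properties":{"deltas":{"type":"array"},"newtons":{"type":"number"}},"required":["deltas"]}

```bash
mkdir -p pics; cat > h.py <<'E'
from workcell import env, read_camera, job, cut_out
import numpy as np, cv2
def shot(c,fn=None):
    r=read_camera(c)
    if fn: cv2.imwrite('pics/'+fn,cv2.cvtColor(r['img'],cv2.COLOR_RGB2BGR))
    return r
def proj(r,P):
    P=np.atleast_2d(P); T=np.linalg.inv(r['extrinsics']); c=P@T[:3,:3].T+T[:3,3]
    p=c@r['intrinsics'].T; return p[:,:2]/p[:,2:]
def onz(r,uv,z):
    d=np.linalg.inv(r['intrinsics'])@np.array([uv[0],uv[1],1.]); d=r['extrinsics'][:3,:3]@d; o=r['extrinsics'][:3,3]
    return o+d*(z-o[2])/d[2]
E
python3 - <<'E'
from h import *
ims=[]
for c in ('scene','top'):
    r=shot(c); ims.append(r['img']); print(c,r['extrinsics'].round(3).tolist(),r['intrinsics'].round(1).tolist())
    for t in ('bench_centres','tail_web','lever_bar','pin_rack','pin_short','pin_middle','pin_long','oil_bottle','bush_44','torch'):
        for q in cut_out(t,c)[:3]:
            print(t,round(q['confidence'],2),q['extent'])
for n,i in zip('st',ims): cv2.imwrite(f'pics/a{n}.png',cv2.resize(i[:,:,::-1],(800,600),interpolation=cv2.INTER_CUBIC))
print(env.get_state())
E
```

```text
scene [[-0.693, -0.39, 0.606, 0.034], [-0.721, 0.371, -0.585, 0.914], [0.004, -0.843, -0.539, 0.543], [0.0, 0.0, 0.0, 1.0]] [[399.2, 0.0, 253.3], [0.0, 399.2, 192.1], [0.0, 0.0, 1.0]]
bench_centres 0.68 [204.3, 162.0, 350.1, 263.1]
bench_centres 0.61 [291.6, 162.4, 330.5, 194.0]
tail_web 0.62 [292.5, 162.5, 330.3, 192.5]
lever_bar 0.61 [313.7, 180.3, 346.4, 195.9]
pin_rack 0.62 [228.4, 242.6, 299.6, 296.8]
pin_rack 0.61 [312.8, 178.2, 346.9, 193.2]
pin_short 0.64 [275.3, 226.2, 292.9, 253.0]
pin_middle 0.98 [191.4, 247.3, 213.6, 289.1]
pin_middle 0.96 [214.4, 269.4, 229.8, 316.3]
pin_middle 0.66 [151.5, 241.1, 172.4, 287.7]
oil_bottle 0.6 [261.1, 129.1, 285.5, 185.3]
oil_bottle 0.3 [290.5, 159.2, 326.3, 194.3]
bush_44 0.6 [316.1, 181.3, 346.9, 191.1]
bush_44 0.58 [314.2, 156.4, 326.3, 165.7]
torch 0.66 [204.5, 187.4, 257.4, 221.1]
top [[0.003, -0.985, 0.175, 0.355], [-1.0, -0.004, -0.007, 0.413], [0.008, -0.175, -0.984, 1.173], [0.0, 0.0, 0.0, 1.0]] [[448.9, 0.0, 256.0], [0.0, 448.9, 193.2], [0.0, 0.0, 1.0]]
bench_centres 0.58 [190.7, 192.4, 336.5, 237.7]
bench_centres 0.17 [228.0, 1
[... 598 characters left out ...]
1 [227.2, 163.7, 273.7, 180.5]
{'clock': 1.1, 'joint_pos': array([1.13238481e+00, 3.13208120e-01, 4.61374579e-02, 1.30358559e+00,
       1.77085122e-05, 1.43120301e+00]), 'qvel': array([-0.00064168,  0.00023037, -0.00115988, -0.00042785,  0.00018451,
        0.00039304]), 'tau': array([-1.33772037e-04, -4.80483449e+01,  2.98815966e+01,  3.99065384e-04,
       -1.78524388e-04,  2.86593277e-06]), 'tcp_pos': array([0.16930041, 0.54956949, 0.30393391]), 'orientation': array([1.14739833e-05, 1.48853842e-01, 9.88859206e-01, 6.96584753e-05]), 'wrist_force': array([ 0.89198242,  0.09499931, -0.07471449]), 'ft_torque': array([-0.00698333,  0.00554424, -0.01472963]), 'finger_gap': 0.08545979094749878}
```

```bash
python3 - <<'E'
import cv2
a=cv2.imread('pics/at.png'); b=cv2.imread('pics/as.png')
s=800/512
def c(i,x0,y0,x1,y1,w,h): return cv2.resize(i[int(y0*s):int(y1*s),int(x0*s):int(x1*s)],(w,h),interpolation=cv2.INTER_CUBIC)
cv2.imwrite('pics/b1.png',cv2.vconcat([c(a,140,130,400,265,800,415)]))
cv2.imwrite('pics/b2.png',c(b,140,110,380,330,655,600))
E
```

```text
(no output)
```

View pics/b1.png

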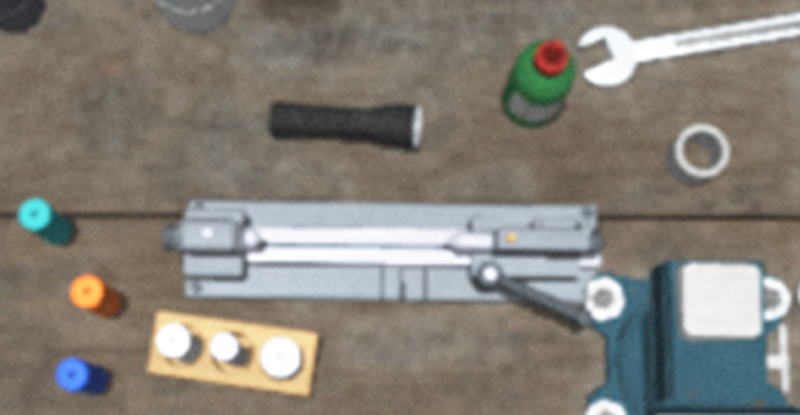

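View pics/b2.png

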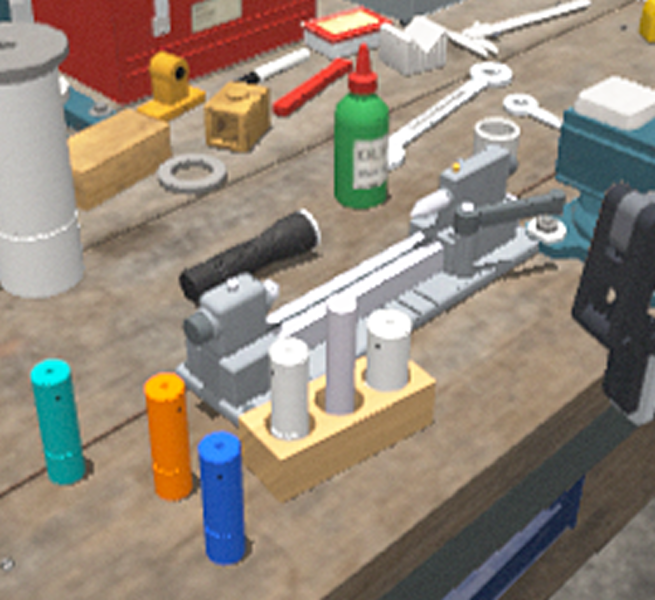

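The top crop shows the rack with three steel pins: left (174,342), thin middle (226,348), fat right (282,357). The blue, orange and turquoise ones stand apart at the left. The pin in the tailstock-end socket is the fat one, which is the lowest in the scene crop at (388,335). So it is pin_short and the line is line_75. The engraved lines show at crop u≈383/402/426, and the tailstock is at the right end. Next I'll fit the pose and check the vise clearance.

```bash
python3 - <<'E'
from h import *
from scipy.optimize import least_squares
r=shot('top'); s=shot('scene')
k=260/800
f=lambda u,v:(140+u*k,130+v*135/415)
# initial by hand corners (z=14mm)
L=np.array([[42,155,14],[42,-195,14],[-42,155,14]])/1e3
uv=np.array([f(187,200),f(597,206),f(185,297)])
def W(p,L):
    c,sn=np.cos(p[2]),np.sin(p[2]); L=np.atleast_2d(L)
    return np.c_[p[0]+c*L[:,0]-sn*L[:,1],p[1]+sn*L[:,0]+c*L[:,1],L[:,2]]
o=least_squares(lambda p:(proj(r,W(p,L))-uv).ravel(),[.43,.38,0]); p=o.x
print('pose',p.round(4),o.fun.round(2))
np.save('p.npy',p)
print([ (n,onz(r,f(*q),z).round(3)) for n,q,z in (('bolt',(605,298),.02),('bolt2',(602,410),.02),('visebody',(655,265),.1),('jaw',(612,290),.05),('short',(280,357),.087))])
# overlay
def draw(r,name,box,sc):
    x0,y0,x1,y1=box
    im=cv2.resize(r['img'][y0:y1,x0:x1,::-1],None,fx=sc,fy=sc,interpolation=cv2.INTER_CUBIC)
    def ln(a,b,col):
        q=proj(r,W(p,np.array([a,b])/1e3)); q=((q-[x0,y0]+.5)*sc).astype(int)
        cv2.line(im,tuple(map(int,q[0])),tuple(map(int,q[1])),col,1)
    R=[(-42,-195),(42,-195),(42,155),(-42,155)]
    for i in range(4): ln((*R[i],14),(*R[(i+1)%4],14),(0,0,255))
    for y in(-12,-28,-48): ln((-42,y,15),(-34,y,15),(255,0,255))
    for y in(-65,-88): ln((-24,y,15),(-42,y,15),(0,255,255))
    cv2.imwrite(name,im)
draw(r,'pics/c1.png',(180,180,380,262),4); draw(s,'pics/c2.png',(195,150,395,290),4)
E
python3 -c "
import cv2,numpy as np
a=cv2.imread('pics/c1.png');b=cv2.imread('pics/c2.png')
cv2.imwrite('pics/c.png',cv2.vconcat([a,b[:272*1]]) if 0 else cv2.vconcat([a[:,:800],b[10:282,:800]]))"
```

```text
pose [ 0.5125  0.3939 -0.0113] [ 0.08 -0.18  0.36 -0.11 -0.43  0.27]
[('bolt', array([0.473, 0.196, 0.02 ])), ('bolt2', array([0.38 , 0.201, 0.02 ])), ('visebody', array([0.491, 0.171, 0.1  ])), ('jaw', array([0.476, 0.196, 0.05 ])), ('short', array([0.419, 0.464, 0.087]))]
```

View pics/c.png

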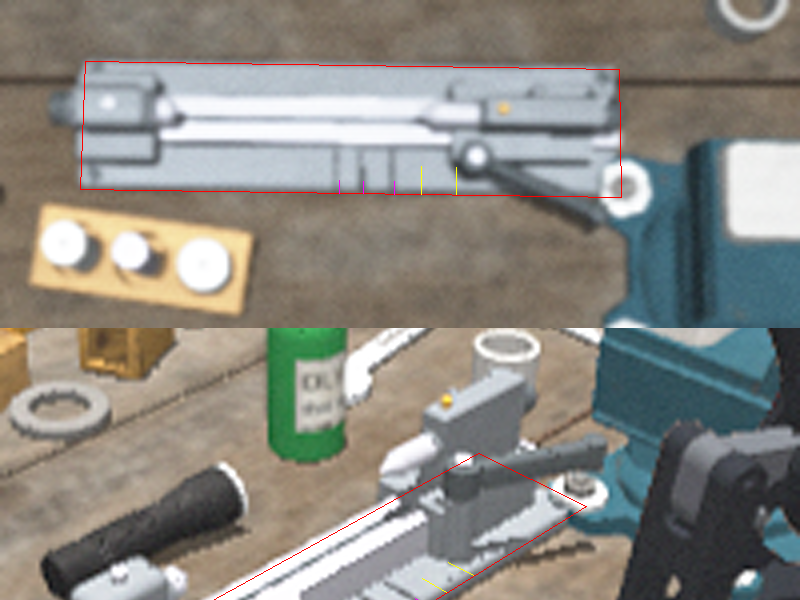

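```bash
cat >> h.py <<'E'
def loc(w):
    p=np.load('p.npy'); c,s=np.cos(p[2]),np.sin(p[2]); d=np.asarray(w)[:2]-p[:2]
    return np.array([c*d[0]+s*d[1],-s*d[0]+c*d[1]])*1e3
def wor(x,y):
    p=np.load('p.npy'); c,s=np.cos(p[2]),np.sin(p[2]); x,y=x/1e3,y/1e3
    return np.array([p[0]+c*x-s*y,p[1]+s*x+c*y])
E
python3 - <<'E'
from h import *
r=shot('top'); g=lambda u,v:(180+u/4-.5,180+v/4-.5)
for n,q,z,off in(('web left',(482,110),.096,19),('web right',(612,115),.096,-55),('pivot',(477,155),.08,22),('saddle front',(452,165),.049,35)):
    l=loc(onz(r,g(*q),z)); print(n,l.round(1),'v=',round(off-l[1]-35,1))
for n,q,z in(('lever end',(592,220),.077),('vise near',(625,215),.03),('vise body',(690,150),.12),('vise body',(690,150),.06)): print(n,loc(onz(r,g(*q),z)).round(1))
for v in(70,74,78,82): print(v,wor(-25,-v-68).round(4),wor(-25,-12-68).round(4))
E
```

```text
web left [  1.7 -96.1] v= 80.1
web right [-1.000e-01 -1.749e+02] v= 84.9
pivot [-23.8 -94.6] v= 81.6
saddle front [-26.6 -82. ] v= 82.0
lever end [ -62.3 -165.1]
vise near [ -54.7 -194. ]
vise body [ -23.8 -216.5]
vise body [ -16.2 -229.8]
70 [0.4859 0.2562] [0.4866 0.3142]
74 [0.4859 0.2522] [0.4866 0.3142]
78 [0.4858 0.2482] [0.4866 0.3142]
82 [0.4858 0.2442] [0.4866 0.3142]
```

Call:
servo_tool([
  {"dx":32,"dy":-31,"rz":-0.143,"fingers":-1},
  {"dx":32,"dy":-31,"rz":-0.143},
  {"dx":32,"dy":-31,"rz":-0.143},
  {"dx":32,"dy":-31,"rz":-0.143},
  {"dx":32,"dy":-31,"rz":-0.143},
  {"dx":32,"dy":-31,"rz":-0.143},
  {"dx":32,"dy":-31,"rz":-0.143},
  {"dx":32,"dy":-31,"rz":-0.143},
])

```text
invalid input at $.deltas[0]: expected keys dx, dy, dz, rx, ry, rz, fingers
```

Call:
servo_tool([
  {"dx":32,"dy":-31,"rz":-0.143,"dz":-20},
  {"dx":30,"dy":-26,"dz":-30},
  {"dz":-30},
  {"dz":-20},
  {},
  {},
])

```text
invalid input at $.deltas[0]: expected keys dx, dy, dz, rx, ry, rz, fingers
```

```bash
python3 - <<'E'
from h import *
r=shot('top');s=shot('scene')
a=cv2.resize(r['img'][180:262,220:380,::-1],(800,410),interpolation=cv2.INTER_CUBIC)
b=cv2.resize(s['img'][70:270,240:420,::-1],(540,600),interpolation=cv2.INTER_CUBIC)
cv2.imwrite('pics/d.png',b)
st=env.get_state();print({k:np.round(st[k],4).tolist() for k in st})
E
```

```text
{'clock': 1.35, 'joint_pos': [1.1324, 0.3132, 0.0461, 1.3036, -0.0, 1.4312], 'qvel': [-0.0002, -0.0003, 0.0, -0.0013, -0.001, 0.0006], 'tau': [0.0016, -48.0466, 29.8807, 0.0004, 0.0, 0.0], 'tcp_pos': [0.1693, 0.5496, 0.3039], 'orientation': [0.0, 0.1488, 0.9889, 0.0001], 'wrist_force': [0.5149, -0.144, -0.3408], 'ft_torque': [-0.0183, 0.0033, -0.0292], 'finger_gap': 0.0855}
```

View pics/d.png

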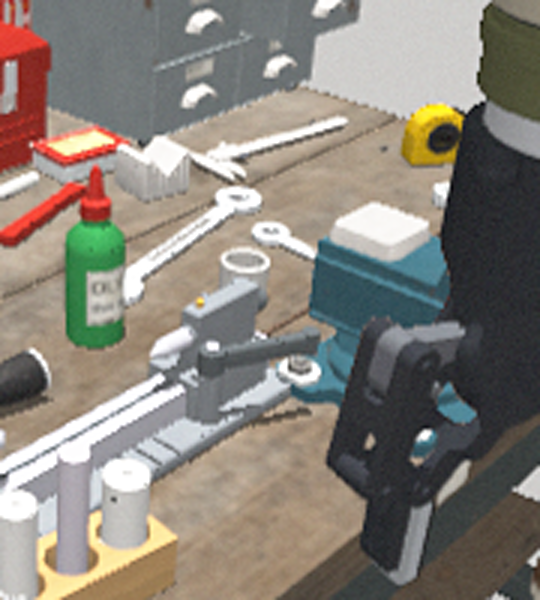

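The calls were refused because every row needs all the keys. The arm has not moved, and the picture shows the gripper still at the start at the right. I'll resend with full rows.

Call:
servo_tool([
  {"dx":32,"dy":-31,"dz":0,"rx":0,"ry":0,"rz":-0.143,"fingers":-1},
  {"dx":32,"dy":-31,"dz":0,"rx":0,"ry":0,"rz":-0.143,"fingers":-1},
  {"dx":32,"dy":-31,"dz":0,"rx":0,"ry":0,"rz":-0.143,"fingers":-1},
  {"dx":32,"dy":-31,"dz":0,"rx":0,"ry":0,"rz":-0.143,"fingers":-1},
  {"dx":32,"dy":-31,"dz":0,"rx":0,"ry":0,"rz":-0.143,"fingers":-1},
  {"dx":32,"dy":-31,"dz":0,"rx":0,"ry":0,"rz":-0.143,"fingers":-1},
  {"dx":32,"dy":-31,"dz":0,"rx":0,"ry":0,"rz":-0.143,"fingers":-1},
  {"dx":32,"dy":-31,"dz":0,"rx":0,"ry":0,"rz":-0.143,"fingers":-1},
])

```text
clock: 2.15
tcp_pos: [0.4264, 0.3001, 0.3042]
orientation: [0.0, 0.663, 0.749, 0.0]
wrist_force: [1.0, 0.4, -0.1]
finger_gap: 0.0855
```

Call:
servo_tool([
  {"dx":32,"dy":-31,"dz":-20,"rx":0,"ry":0,"rz":-0.139,"fingers":-1},
  {"dx":30,"dy":-26,"dz":-30,"rx":0,"ry":0,"rz":0,"fingers":-1},
  {"dx":0,"dy":0,"dz":-30,"rx":0,"ry":0,"rz":0,"fingers":-1},
  {"dx":0,"dy":0,"dz":-20,"rx":0,"ry":0,"rz":0,"fingers":-1},
  {"dx":0,"dy":0,"dz":0,"rx":0,"ry":0,"rz":0,"fingers":-1},
  {"dx":0,"dy":0,"dz":0,"rx":0,"ry":0,"rz":0,"fingers":-1},
])

```text
clock: 2.75
tcp_pos: [0.4872, 0.2445, 0.2042]
orientation: [-0.0, 0.711, 0.703, -0.0]
wrist_force: [-0.6, 0.1, 0.3]
finger_gap: 0.0851
```

```bash
python3 - <<'E'
from h import *
r=shot('top');s=shot('scene')
a=cv2.resize(r['img'][170:270,230:390,::-1],(480,300),interpolation=cv2.INTER_CUBIC)
b=cv2.resize(s['img'][90:250,240:400,::-1],(600,600),interpolation=cv2.INTER_CUBIC)
cv2.imwrite('pics/e.png',b)
E
```

```text
(no output)
```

View pics/e.png

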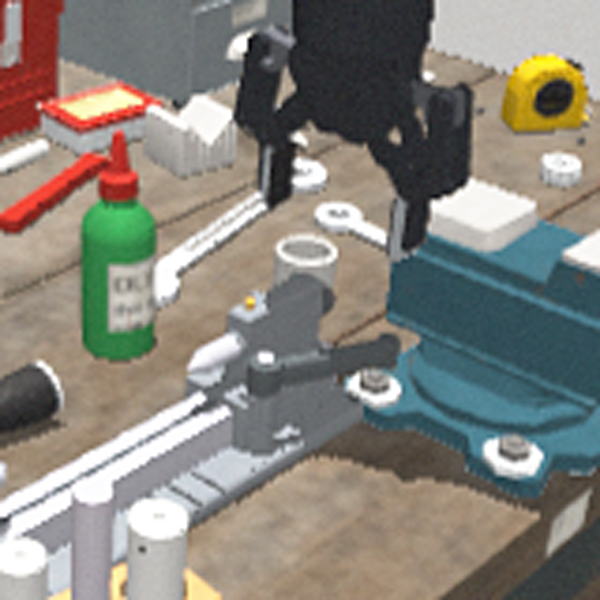

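```bash
python3 - <<'E'
from h import *
r=shot('top');s=shot('scene')
for z in(.06,.08,.1,.12): print(z,loc(onz(r,(352,217),z)).round(0),loc(onz(s,(344,158),z)).round(0))
for v in (82,): 
  for x in(-24+42.5,-24-42.5):
    for d in(.06,.073): 
      q=proj(s,[*wor(x,-150),.2042-d])[0]; print(x,d,((q-[240,90])*3.75).round(0))
# web corners at v=80..84 projected in crop
for v in(79,82,85):
  print(v,[((proj(s,[*wor(x,-35-v+y),z])[0]-[240,90])*3.75).round(0).tolist() for x,y,z in((-9,19,.096),(-9,-55,.096),(9,-55,.096),(-26,22,.078))])
E
```

```text
0.06 [ -16. -230.] [  25. -289.]
0.08 [ -19. -225.] [   4. -256.]
0.1 [ -21. -221.] [ -17. -222.]
0.12 [ -24. -216.] [ -38. -189.]
18.5 0.06 [279. 208.]
18.5 0.073 [277. 227.]
-66.5 0.06 [395. 256.]
-66.5 0.073 [392. 276.]
79 [[249.0, 324.0], [327.0, 283.0], [304.0, 273.0], [265.0, 363.0]]
82 [[252.0, 323.0], [330.0, 282.0], [307.0, 272.0], [268.0, 361.0]]
85 [[255.0, 321.0], [333.0, 280.0], [310.0, 270.0], [272.0, 360.0]]
```

Call:
servo_tool([
  {"dx":0,"dy":1,"dz":-30,"rx":0,"ry":0,"rz":0,"fingers":-1},
  {"dx":0,"dy":0,"dz":-15,"rx":0,"ry":0,"rz":0,"fingers":-1},
  {"dx":0,"dy":0,"dz":-8,"rx":0,"ry":0,"rz":0,"fingers":-1},
  {"dx":0,"dy":0,"dz":-8,"rx":0,"ry":0,"rz":0,"fingers":-1},
  {"dx":0,"dy":0,"dz":0,"rx":0,"ry":0,"rz":0,"fingers":-1},
])

```text
clock: 3.45
tcp_pos: [0.4872, 0.2456, 0.1427]
orientation: [-0.0, 0.711, 0.703, -0.0]
wrist_force: [0.5, 0.4, 0.0]
finger_gap: 0.0856
```

Call:
servo_tool([
  {"dx":0,"dy":0,"dz":-8,"rx":0,"ry":0,"rz":0,"fingers":-1},
  {"dx":0,"dy":0,"dz":-7,"rx":0,"ry":0,"rz":0,"fingers":-1},
  {"dx":0,"dy":0,"dz":-7,"rx":0,"ry":0,"rz":0,"fingers":-1},
  {"dx":0,"dy":0,"dz":0,"rx":0,"ry":0,"rz":0,"fingers":-1},
  {"dx":0,"dy":0,"dz":0,"rx":0,"ry":0,"rz":0,"fingers":-1},
])

```text
clock: 3.95
tcp_pos: [0.4871, 0.2455, 0.1207]
orientation: [-0.0, 0.711, 0.703, -0.0]
wrist_force: [-0.2, 0.7, 0.0]
finger_gap: 0.0853
```

```bash
python3 - <<'E'
from h import *
r=shot('top');s=shot('scene')
a=cv2.resize(r['img'][180:250,225:345,::-1],(600,350),interpolation=cv2.INTER_CUBIC)
b=cv2.resize(s['img'][120:220,280:380,::-1],(500,500),interpolation=cv2.INTER_CUBIC)
cv2.imwrite('pics/f.png',b)
st=env.get_state();print(st['tcp_pos'],st['wrist_force'])
E
```

```text
[0.48746494 0.24558171 0.12112776] [ 0.38911422  0.37561044 -1.15250804]
```

View pics/f.png

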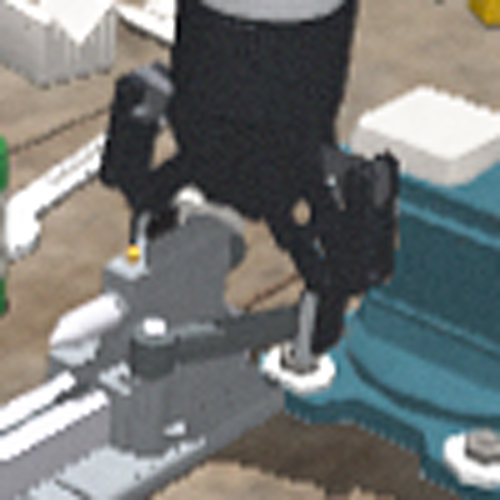

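The front finger is outside the lever at (315,320), the back finger is behind the web at (145,225), and there is no contact force. Next I'll feel for the web with the back finger.

Call:
servo_tool([
  {"dx":-2,"dy":0,"dz":0,"rx":0,"ry":0,"rz":0,"fingers":-1},
  {"dx":-2,"dy":0,"dz":0,"rx":0,"ry":0,"rz":0,"fingers":-1},
  {"dx":-1,"dy":0,"dz":0,"rx":0,"ry":0,"rz":0,"fingers":-1},
  {"dx":0,"dy":0,"dz":0,"rx":0,"ry":0,"rz":0,"fingers":-1},
])

```text
clock: 4.45
tcp_pos: [0.482, 0.2456, 0.121]
orientation: [0.0, 0.711, 0.703, 0.0]
wrist_force: [0.3, 0.5, -0.1]
finger_gap: 0.0852
```

Call:
servo_tool([
  {"dx":-1,"dy":0,"dz":0,"rx":0,"ry":0,"rz":0,"fingers":-1},
  {"dx":-1,"dy":0,"dz":0,"rx":0,"ry":0,"rz":0,"fingers":-1},
  {"dx":0,"dy":0,"dz":0,"rx":0,"ry":0,"rz":0,"fingers":-1},
])

```text
clock: 4.75
tcp_pos: [0.4808, 0.2456, 0.1211]
orientation: [0.0, 0.711, 0.703, 0.001]
wrist_force: [3.5, -0.5, -2.8]
finger_gap: 0.0853
```

Call:
servo_tool([
  {"dx":1.5,"dy":0,"dz":0,"rx":0,"ry":0,"rz":0,"fingers":-1},
  {"dx":0,"dy":4,"dz":0,"rx":0,"ry":0,"rz":0,"fingers":-1},
  {"dx":0,"dy":4,"dz":0,"rx":0,"ry":0,"rz":0,"fingers":-1},
  {"dx":0,"dy":4,"dz":0,"rx":0,"ry":0,"rz":0,"fingers":-1},
  {"dx":0,"dy":4,"dz":0,"rx":0,"ry":0,"rz":0,"fingers":-1},
  {"dx":0,"dy":4,"dz":0,"rx":0,"ry":0,"rz":0,"fingers":-1},
])

```text
clock: 5.35
tcp_pos: [0.4818, 0.2659, 0.1209]
orientation: [0.0, 0.711, 0.703, -0.0]
wrist_force: [1.0, -1.4, -0.6]
finger_gap: 0.0856
```

Call:
servo_tool([
  {"dx":0,"dy":4,"dz":0,"rx":0,"ry":0,"rz":0,"fingers":-1},
  {"dx":0,"dy":4,"dz":0,"rx":0,"ry":0,"rz":0,"fingers":-1},
  {"dx":0,"dy":4,"dz":0,"rx":0,"ry":0,"rz":0,"fingers":-1},
  {"dx":0,"dy":4,"dz":0,"rx":0,"ry":0,"rz":0,"fingers":-1},
  {"dx":0,"dy":4,"dz":0,"rx":0,"ry":0,"rz":0,"fingers":-1},
])

```text
clock: 5.85
tcp_pos: [0.4818, 0.2859, 0.121]
orientation: [0.0, 0.711, 0.703, 0.0]
wrist_force: [0.6, -0.8, -0.8]
finger_gap: 0.0853
```

```bash
python3 - <<'E'
from h import *
r=shot('top');s=shot('scene')
st=env.get_state();print(st['tcp_pos'],st['wrist_force'])
a=cv2.resize(r['img'][190:245,235:345,::-1],(550,275),interpolation=cv2.INTER_CUBIC)
b=cv2.resize(s['img'][140:250,250:360,::-1],(550,550),interpolation=cv2.INTER_CUBIC)[:320]
cv2.imwrite('pics/g.png',cv2.vconcat([a,b]))
E
```

```text
[0.48169766 0.28629294 0.12098442] [-0.03322726 -0.68554077 -1.10462928]
```

View pics/g.png

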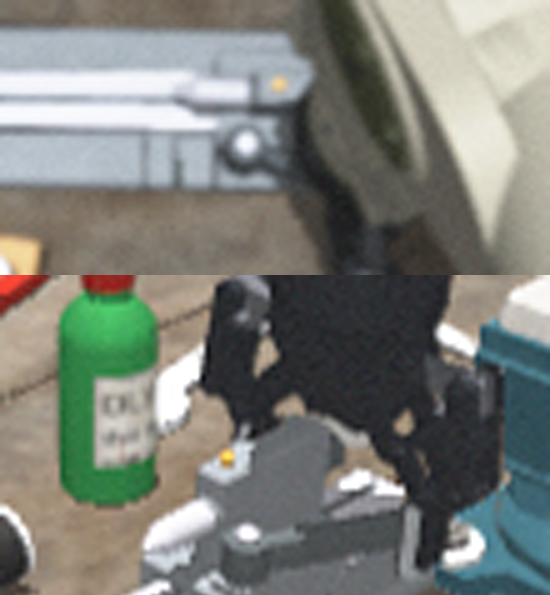

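Call:
servo_tool([
  {"dx":0,"dy":4,"dz":0,"rx":0,"ry":0,"rz":0,"fingers":-1},
  {"dx":0,"dy":4,"dz":0,"rx":0,"ry":0,"rz":0,"fingers":-1},
  {"dx":0,"dy":4,"dz":0,"rx":0,"ry":0,"rz":0,"fingers":-1},
  {"dx":0,"dy":4,"dz":0,"rx":0,"ry":0,"rz":0,"fingers":-1},
  {"dx":0,"dy":4,"dz":0,"rx":0,"ry":0,"rz":0,"fingers":-1},
  {"dx":0,"dy":4,"dz":0,"rx":0,"ry":0,"rz":0,"fingers":-1},
  {"dx":0,"dy":3,"dz":0,"rx":0,"ry":0,"rz":0,"fingers":-1},
  {"dx":0,"dy":0,"dz":0,"rx":0,"ry":0,"rz":0,"fingers":-1},
])

```text
clock: 6.75
tcp_pos: [0.4818, 0.3132, 0.121]
orientation: [-0.0, 0.711, 0.703, 0.0]
wrist_force: [0.4, -0.5, -0.6]
finger_gap: 0.0855
```

```bash
python3 - <<'E'
from h import *
R=[];S=[]
for i in range(4): r=shot('top');R.append(r['img'].astype(float)); s=shot('scene');S.append(s['img'].astype(float))
st=env.get_state();print(st['tcp_pos'],st['wrist_force'],loc(st['tcp_pos']),st['clock'])
np.savez('m.npz',t=np.mean(R,0),s=np.mean(S,0))
def mk(r,m,x0,y0,w,h,sc):
    a=cv2.resize(np.mean(m,0).astype(np.uint8)[y0:y0+h,x0:x0+w,::-1],None,fx=sc,fy=sc,interpolation=cv2.INTER_CUBIC)
    for v in(0,12,28):
        q=proj(r,[[*wor(-42,-v),.0145],[*wor(-50,-v),.0145]]); q=((q-[x0,y0]+.5)*sc).astype(int); cv2.line(a,tuple(map(int,q[0])),tuple(map(int,q[1])),(255,0,255),1)
    return a
a=mk(r,R,248,195,50,45,8); b=mk(s,S,258,180,50,45,8)
cv2.imwrite('pics/i.png',cv2.hconcat([a,b]))
E
```

```text
[0.48176195 0.3124907  0.12094915] [-0.41775767 -0.79700402  0.43648765] [-29.77474458 -81.78465713] 7.15
```

View pics/i.png

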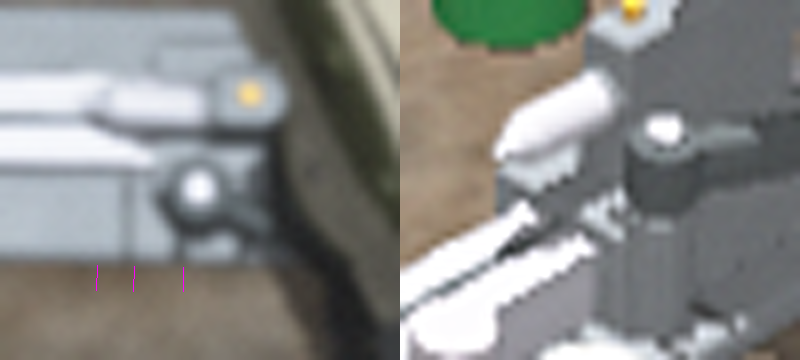

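```bash
python3 - <<'E'
from h import *
r=shot('top');s=shot('scene')
a=(248+197/8-.5,195+187/8-.5); b=(258+263/8-.5,180+128/8-.5)
for z in(.076,.08,.084,.088,.092): 
  l=loc(onz(r,a,z)); k=loc(onz(s,b,z)); print(z,l.round(1),k.round(1),'v',(-13-l[1]).round(1),(-13-k[1]).round(1))
l=loc(onz(r,(248+207/8-.5,195+95/8-.5),.096)); print('web edge v',-16-l[1])
l=loc(onz(r,(248+158/8-.5,195+165/8-.5),.049)); print('saddle edge v',-l[1])
for x in(130,180): print('line',loc(onz(r,(248+x/8-.5,195+240/8-.5),.0145)))
m=np.load('m.npz')['t'].mean(2)
for row in (197,199,214,215,216,218,222,224): print(row,m[row,258:284].round(0).astype(int).tolist())
E
```

```text
0.076 [-23.4 -29.5] [-16.9 -35.5] v 16.5 22.5
0.08 [-23.9 -29.3] [-20.9 -30.8] v 16.3 17.8
0.084 [-24.3 -29.1] [-24.9 -26.1] v 16.1 13.1
0.088 [-24.8 -29. ] [-29.  -21.4] v 16.0 8.4
0.092 [-25.3 -28.8] [-33.  -16.7] v 15.8 3.7
web edge v 15.442653352032426
saddle edge v 18.274957999945975
line [-33.41473632 -10.53310663]
line [-33.17431459 -26.72122214]
197 [180, 179, 179, 179, 178, 176, 178, 176, 177, 174, 178, 177, 178, 179, 177, 176, 177, 174, 160, 130, 103, 93, 89, 81, 74, 62]
199 [181, 181, 180, 182, 181, 183, 180, 182, 180, 176, 171, 170, 171, 167, 168, 168, 168, 168, 165, 148, 120, 99, 88, 85, 80, 73]
214 [239, 238, 240, 240, 240, 240, 238, 238, 229, 203, 191, 183, 176, 170, 159, 154, 162, 172, 183, 186, 182, 163, 125, 73, 46, 57]
215 [195, 193, 194, 196, 198, 198, 205, 217, 212, 192, 178, 163, 146, 141, 140, 139, 144, 159, 178, 188, 177, 143, 102, 64, 44, 53]
216 [152, 152, 151, 154, 154, 148, 148, 161, 158, 161, 163, 142, 133, 156, 185, 183, 151, 136, 156, 169, 149, 108, 84, 62, 41, 50]
218 [186, 189, 190, 190, 182, 156, 157, 177, 166, 143, 126, 115, 150, 223, 248, 247, 210, 135, 122, 137, 124, 95, 80, 61, 42, 42]
222 [187, 188, 188, 190, 182, 162, 164, 183, 188, 172, 131, 82, 68, 81, 88, 88, 78, 73, 73, 86, 96, 103, 101, 82, 53, 37]
224 [188, 188, 188, 189, 182, 164, 164, 185, 192, 191, 180, 143, 92, 81, 83, 87, 112, 133, 130, 99, 71, 64, 74, 68, 52, 44]
```

Call:
servo_tool([
  {"dx":0,"dy":2,"dz":0,"rx":0,"ry":0,"rz":0,"fingers":-1},
  {"dx":0,"dy":2,"dz":0,"rx":0,"ry":0,"rz":0,"fingers":-1},
  {"dx":0,"dy":1,"dz":0,"rx":0,"ry":0,"rz":0,"fingers":-1},
  {"dx":0,"dy":1,"dz":0,"rx":0,"ry":0,"rz":0,"fingers":-1},
  {"dx":0,"dy":0,"dz":0,"rx":0,"ry":0,"rz":0,"fingers":-1},
])

```text
clock: 7.75
tcp_pos: [0.4818, 0.3187, 0.1209]
orientation: [0.0, 0.711, 0.703, 0.0]
wrist_force: [0.1, -0.8, 0.6]
finger_gap: 0.0854
```

```bash
python3 - <<'E'
from h import *
R=[];S=[]
for i in range(6): r=shot('top');R.append(r['img'].astype(float))
s=shot('scene')
st=env.get_state();print(st['tcp_pos'],st['wrist_force'],loc(st['tcp_pos']),st['clock'])
M=np.mean(R,0); np.savez('m2.npz',t=M)
m=M.mean(2)
for row in (196,198,199,200,213,214,217,218,223,225): print(row,m[row,252:278].round(0).astype(int).tolist())
cv2.imwrite('pics/j.png',cv2.resize(M.astype(np.uint8)[192:232,244:289,::-1],None,fx=14,fy=14,interpolation=cv2.INTER_CUBIC))
E
```

```text
[0.48172572 0.31863749 0.12092301] [0.74819089 0.29839984 0.05488922] [-29.88038733 -75.63866199] 8.1
196 [164, 166, 164, 164, 162, 160, 160, 160, 155, 154, 155, 151, 149, 150, 149, 150, 149, 147, 150, 149, 141, 126, 107, 96, 90, 84]
198 [183, 183, 184, 184, 184, 182, 181, 180, 180, 180, 182, 180, 181, 179, 178, 178, 179, 180, 181, 181, 178, 161, 133, 106, 96, 89]
199 [180, 182, 182, 183, 184, 180, 182, 179, 177, 181, 182, 182, 179, 175, 172, 170, 169, 169, 170, 168, 167, 164, 144, 116, 100, 89]
200 [182, 180, 181, 181, 182, 180, 179, 178, 180, 180, 183, 181, 177, 170, 170, 167, 167, 164, 164, 166, 165, 163, 155, 131, 105, 90]
213 [247, 247, 247, 247, 247, 247, 248, 246, 244, 244, 245, 242, 219, 181, 175, 178, 179, 178, 169, 151, 137, 134, 136, 136, 135, 127]
214 [238, 238, 239, 238, 239, 239, 239, 239, 238, 240, 241, 240, 222, 194, 186, 181, 170, 166, 157, 154, 161, 173, 181, 184, 181, 162]
217 [178, 177, 176, 175, 177, 177, 177, 176, 176, 178, 174, 150, 136, 153, 152, 129, 154, 218, 243, 238, 197, 141, 130, 140, 123, 91]
218 [188, 188, 188, 188, 187, 187, 188, 187, 188, 188, 183, 149, 120, 134, 130, 120, 161, 228, 248, 246, 215, 149, 114, 126, 118, 90]
223 [192, 191, 188, 187, 188, 187, 186, 186, 186, 187, 182, 164, 165, 179, 162, 118, 81, 64, 65, 64, 75, 82, 77, 72, 76, 83]
225 [186, 185, 182, 181, 180, 182, 183, 182, 183, 184, 178, 156, 159, 180, 184, 180, 164, 126, 94, 115, 153, 169, 158, 134, 108, 75]
```

View pics/j.png

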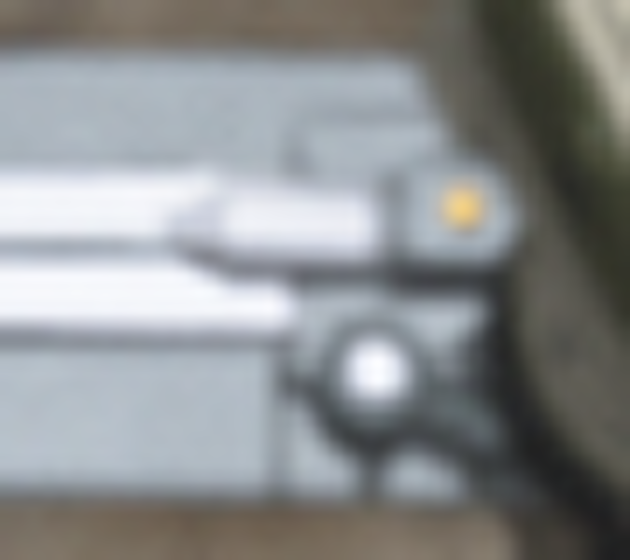

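```bash
python3 - <<'E'
from h import *
r=shot('top')
L=loc(onz(r,(263.45,224),.0145))[1]; L2=loc(onz(r,(270.4,227),.0145))[1]; print('line75',L,'line90',L2)
for c in(264.1,264.4): print('edge v',12+L-loc(onz(r,(c,213),.049))[1])
for c in(270.3,270.5): print('pivot v',12+L-loc(onz(r,(c,217.7),.082))[1]-13)
print('before: edge',12+L-loc(onz(r,(266.9,213),.049))[1],'pivot',12+L-loc(onz(r,(272.5,217.7),.082))[1]-13)
E
```

```text
line75 -9.741783928988484 line90 -27.811618465723576
edge v 12.530080510884593
edge v 13.287309357180908
pivot v 14.0125515849996
pivot v 14.501754441681662
before: edge 19.597869821648082 pivot 19.393977636716038
```

```bash
python3 - <<'E'
from h import *
r=shot('top')
a=cv2.resize(cv2.imread('pics/at.png'),(512,384),interpolation=cv2.INTER_AREA).astype(float).mean(2)
for r0,r1 in((219,222),(222,226)): print(a[r0:r1,258:284].mean(0).round(0).astype(int).tolist())
for c in(263.4,270.3,278,263,264,270,271): print(c,loc(onz(r,(c,224),.0145))[1].round(2))
E
```

```text
[199, 198, 199, 199, 191, 168, 169, 191, 199, 198, 191, 172, 169, 187, 198, 200, 198, 197, 186, 160, 158, 188, 198, 194, 195, 195]
[198, 198, 198, 198, 190, 171, 172, 192, 200, 199, 191, 161, 134, 156, 189, 196, 197, 197, 186, 158, 157, 185, 194, 195, 194, 195]
263.4 -9.61
270.3 -27.49
278 -47.44
263 -8.58
264 -11.17
270 -26.71
271 -29.3
```

Call:
servo_tool([
  {"dx":0,"dy":0.8,"dz":0,"rx":0,"ry":0,"rz":0,"fingers":-1},
  {"dx":0,"dy":0.7,"dz":0,"rx":0,"ry":0,"rz":0,"fingers":-1},
  {"dx":-1,"dy":0,"dz":0,"rx":0,"ry":0,"rz":0,"fingers":-1},
  {"dx":-1,"dy":0,"dz":0,"rx":0,"ry":0,"rz":0,"fingers":-1},
  {"dx":0,"dy":0,"dz":0,"rx":0,"ry":0,"rz":0,"fingers":-1},
  {"dx":0,"dy":0,"dz":0,"rx":0,"ry":0,"rz":0,"fingers":-1},
  {"dx":0,"dy":0,"dz":0,"rx":0,"ry":0,"rz":0,"fingers":-1},
], newtons=40)

```text
clock: 8.9
tcp_pos: [0.4815, 0.3201, 0.1209]
orientation: [0.001, 0.711, 0.703, 0.001]
wrist_force: [6.9, -1.8, -4.5]
finger_gap: 0.0854
```

```bash
cat > meas.py <<'E'
from h import *
m=np.mean([shot('top')['img'].astype(float).mean(2) for _ in range(6)],0); r=shot('top')
L=-9.8
g=m[213,255:272]; i=np.where((g[:-1]>=210)&(g[1:]<210))[0][-1]; c=255+i+(g[i]-210)/(g[i]-g[i+1])
print('edge',c,12+L-loc(onz(r,(c,213),.049))[1])
w=np.clip(m[215:222,262:280]-150,0,None); w[:, :3]=0; w=w[2:5]; c=262+(w*np.arange(18)).sum()/w.sum()
print('pivot',c,12+L-loc(onz(r,(c,217.7),.082))[1]-13, m[218,260:280].astype(int).tolist())
st=env.get_state();print(st['clock'],st['tcp_pos'],loc(st['tcp_pos']),st['wrist_force'],st['finger_gap'])
E
python3 meas.py
```

```text
edge 264.1244167962675 12.533494473767451
pivot 269.8257593322513 12.794350210041323 [188, 188, 181, 150, 112, 116, 121, 144, 209, 244, 248, 237, 187, 133, 134, 125, 92, 73, 56, 41]
9.25 [0.48156067 0.32004805 0.12085208] [-30.06136223 -74.23006152] [ 7.43681204 -0.94527318 -4.49396511] 0.08551177945240332
```

Call:
servo_tool([
  {"dx":2,"dy":0.5,"dz":0,"rx":0,"ry":0,"rz":0,"fingers":-0.9},
  {"dx":2,"dy":0,"dz":0,"rx":0,"ry":0,"rz":0,"fingers":-0.8},
  {"dx":2,"dy":0,"dz":0,"rx":0,"ry":0,"rz":0,"fingers":-0.7},
  {"dx":0,"dy":0,"dz":0,"rx":0,"ry":0,"rz":0,"fingers":-0.7},
  {"dx":0,"dy":0,"dz":0,"rx":0,"ry":0,"rz":0,"fingers":-0.7},
], newtons=40)

```text
clock: 9.75
tcp_pos: [0.4879, 0.3212, 0.1222]
orientation: [0.001, 0.711, 0.703, 0.002]
wrist_force: [6.4, 0.1, 3.7]
finger_gap: 0.0725
```

Call:
servo_tool([
  {"dx":1,"dy":0,"dz":0,"rx":0,"ry":0,"rz":0,"fingers":-0.65},
  {"dx":1,"dy":0,"dz":0,"rx":0,"ry":0,"rz":0,"fingers":-0.6},
  {"dx":1,"dy":0,"dz":0,"rx":0,"ry":0,"rz":0,"fingers":-0.55},
  {"dx":1,"dy":0,"dz":0,"rx":0,"ry":0,"rz":0,"fingers":-0.5},
  {"dx":0,"dy":0,"dz":0,"rx":0,"ry":0,"rz":0,"fingers":-0.5},
], newtons=40)

```text
clock: 10.25
tcp_pos: [0.4921, 0.3214, 0.1229]
orientation: [0.001, 0.711, 0.703, 0.003]
wrist_force: [5.5, 0.0, 6.7]
finger_gap: 0.0644
```

```bash
python3 meas.py
```

```text
edge 263.72848948374764 11.534147581148611
pivot 269.6458158557047 12.354216469291238 [187, 187, 182, 151, 124, 120, 130, 180, 236, 248, 246, 211, 143, 127, 148, 160, 137, 97, 70, 52]
10.6 [0.4920914  0.32133051 0.12282841] [-19.5457844 -72.8287535] [5.5873061  0.55518887 6.90335392] 0.06413692181738616
```

Call:
servo_tool([
  {"dx":1,"dy":0,"dz":0,"rx":0,"ry":0,"rz":0,"fingers":-0.45},
  {"dx":1,"dy":0,"dz":0,"rx":0,"ry":0,"rz":0,"fingers":-0.4},
  {"dx":1,"dy":0,"dz":0,"rx":0,"ry":0,"rz":0,"fingers":-0.35},
  {"dx":1,"dy":0,"dz":0,"rx":0,"ry":0,"rz":0,"fingers":-0.3},
  {"dx":0,"dy":0,"dz":0,"rx":0,"ry":0,"rz":0,"fingers":-0.3},
], newtons=40)

```text
clock: 11.1
tcp_pos: [0.4963, 0.3213, 0.1232]
orientation: [0.001, 0.711, 0.703, 0.003]
wrist_force: [7.0, -0.7, 9.2]
finger_gap: 0.0557
```

```bash
python3 meas.py
```

```text
edge 263.207874015748 10.220101300908956
pivot 269.3684736725172 11.675855433316201 [187, 187, 181, 154, 126, 120, 130, 185, 237, 248, 244, 205, 135, 111, 115, 129, 147, 146, 119, 74]
11.45 [0.49631557 0.32131971 0.12316148] [-15.32175841 -72.79184813] [ 6.11496636 -1.24132237  8.57326133] 0.055872491351406414
```

```bash
cat > oil.py <<'E'
from h import *
def cen(M):
    q=M[200:214,266:284]; w=np.clip(q[...,0]-q[...,2]-40,0,None); return 266+(w*np.arange(18)).sum()/w.sum()
def edge(m):
    o=[]
    for row in(212,213,214):
        g=m[row,255:272]; i=np.where((g[:-1]>=210)&(g[1:]<210))[0][-1]; o.append(255+i+(g[i]-210)/(g[i]-g[i+1]))
    return np.round(o,2)
for n in('m.npz','m2.npz'):
    M=np.load(n)['t']; print(n,cen(M),edge(M.mean(2)))
M=np.mean([shot('top')['img'].astype(float) for _ in range(4)],0); print('now',cen(M),edge(M.mean(2)),M[213,258:270].mean(1).astype(int))
st=env.get_state();print(st['clock'],st['tcp_pos'],st['wrist_force'],st['finger_gap'])
E
python3 oil.py
```

```text
m.npz 278.7065527065527 [262.31 264.82 266.74]
m2.npz 276.5662535748332 [260.44 264.23 264.42]
now 275.46666666666664 [259.13 263.24 263.04] [245 243 244 244 243 218 183 176 179 176 171 163]
11.65 [0.49632001 0.32129938 0.12315711] [ 4.99293701 -0.73610527  8.11635602] 0.05532219156566486
```

Call:
servo_tool([
  {"dx":1,"dy":0,"dz":0.5,"rx":0,"ry":0,"rz":0,"fingers":-0.25},
  {"dx":1,"dy":0,"dz":0.5,"rx":0,"ry":0,"rz":0,"fingers":-0.2},
  {"dx":1,"dy":0,"dz":0,"rx":0,"ry":0,"rz":0,"fingers":-0.15},
  {"dx":1,"dy":0,"dz":0,"rx":0,"ry":0,"rz":0,"fingers":-0.1},
  {"dx":0,"dy":0,"dz":0,"rx":0,"ry":0,"rz":0,"fingers":-0.1},
], newtons=40)

```text
clock: 12.15
tcp_pos: [0.5006, 0.3211, 0.1242]
orientation: [0.002, 0.711, 0.703, 0.003]
wrist_force: [5.9, -2.0, 8.3]
finger_gap: 0.0472
```

```bash
python3 oil.py; python3 meas.py
```

```text
m.npz 278.7065527065527 [262.31 264.82 266.74]
m2.npz 276.5662535748332 [260.44 264.23 264.42]
now 276.0 [259.3  263.72 263.63] [245 243 243 244 243 231 201 181 178 178 176 168]
12.35 [0.50053555 0.32106928 0.12416731] [ 6.60390837 -1.72701738  7.88121477] 0.04738586519487186
edge 263.7070524412297 11.480039467907389
pivot 269.3752752984815 11.692491688970115 [187, 187, 181, 153, 136, 129, 125, 174, 233, 248, 245, 210, 141, 107, 103, 108, 112, 112, 96, 68]
12.7 [0.50052758 0.32109427 0.12418848] [-11.10747129 -72.96971703] [ 5.9164854  -1.85802296  8.29736281] 0.04724616820950727
```

Call:
servo_tool([
  {"dx":1,"dy":0,"dz":0,"rx":0,"ry":0,"rz":0,"fingers":-0.05},
  {"dx":1,"dy":0,"dz":0,"rx":0,"ry":0,"rz":0,"fingers":0},
  {"dx":1,"dy":0,"dz":0,"rx":0,"ry":0,"rz":0,"fingers":0.05},
  {"dx":0.5,"dy":0,"dz":0,"rx":0,"ry":0,"rz":0,"fingers":0.1},
  {"dx":0,"dy":0,"dz":0,"rx":0,"ry":0,"rz":0,"fingers":0.2},
  {"dx":0,"dy":0,"dz":0,"rx":0,"ry":0,"rz":0,"fingers":0.3},
  {"dx":0,"dy":0,"dz":0,"rx":0,"ry":0,"rz":0,"fingers":0.3},
], newtons=40)

```text
clock: 13.4
tcp_pos: [0.5043, 0.3213, 0.1247]
orientation: [0.002, 0.711, 0.703, 0.003]
wrist_force: [7.0, -1.3, 11.9]
finger_gap: 0.0393
```

```bash
python3 oil.py; python3 meas.py; python3 -c "
from h import *
s=shot('scene');r=shot('top')
cv2.imwrite('pics/k.png',cv2.hconcat([cv2.resize(s['img'][130:230,250:350,::-1],(400,400),interpolation=cv2.INTER_CUBIC),cv2.resize(r['img'][190:240,240:290,::-1],(400,400),interpolation=cv2.INTER_CUBIC)]))"
```

```text
m.npz 278.7065527065527 [262.31 264.82 266.74]
m2.npz 276.5662535748332 [260.44 264.23 264.42]
now 275.2 [259.3  263.36 263.19] [245 244 244 244 242 222 187 180 178 178 176 168]
13.6 [0.50429741 0.32134853 0.12473315] [ 7.0416273  -1.66868124 11.55040461] 0.03936092821235009
edge 263.35073409461666 10.580681195673499
pivot 269.0984896707366 11.015498568754591 [186, 187, 181, 155, 142, 135, 136, 186, 238, 248, 244, 205, 135, 108, 103, 103, 106, 106, 100, 80]
13.95 [0.50431165 0.32134909 0.12474747] [ -7.32651833 -72.67217558] [ 7.22617847 -1.2505304  10.87664496] 0.03923081739565821
```

View pics/k.png

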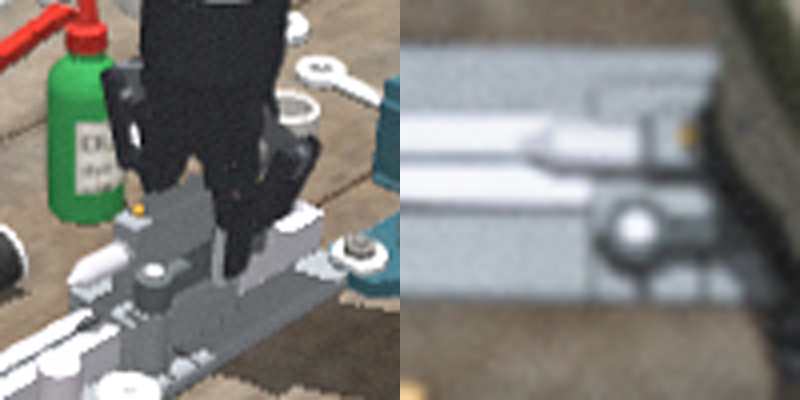

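Call:
servo_tool([
  {"dx":0,"dy":0,"dz":0,"rx":0,"ry":0,"rz":0,"fingers":0.5},
  {"dx":0,"dy":0,"dz":0,"rx":0,"ry":0,"rz":0,"fingers":0.5},
  {"dx":0,"dy":0,"dz":0,"rx":0,"ry":0,"rz":0,"fingers":0.5},
  {"dx":0,"dy":0,"dz":0,"rx":0,"ry":0,"rz":0,"fingers":0.5},
], newtons=50)

```text
clock: 14.45
tcp_pos: [0.5044, 0.3213, 0.1248]
orientation: [0.002, 0.711, 0.703, 0.003]
wrist_force: [7.9, -1.2, 11.3]
finger_gap: 0.0386
```

```bash
python3 oil.py; python3 meas.py; python3 -c "
from h import *
print(job.hand_in())"
```

```text
m.npz 278.7065527065527 [262.31 264.82 266.74]
m2.npz 276.5662535748332 [260.44 264.23 264.42]
now 275.2162162162162 [259.4  263.33 263.21] [245 244 244 245 242 221 186 179 178 177 175 168]
14.65 [0.50439084 0.3213507  0.12482484] [ 7.48950926 -1.18339211 11.06157517] 0.03867869771996257
edge 263.3442088091354 10.56421128622425
pivot 269.10646078829745 11.03499512123657 [187, 187, 182, 157, 142, 134, 134, 186, 238, 248, 244, 203, 137, 106, 103, 102, 106, 106, 99, 80]
15.0 [0.50438058 0.32135968 0.12480526] [ -7.25771724 -72.66080727] [ 7.38302202 -1.7656109  10.56215735] 0.03902483714996377
the job is handed in; nothing more can be done
None
```

The job is handed in. The pin in the right-hand socket is the short thick one, so I pushed the tailstock to line_75 with a finger in the recess. I then closed web and lever together between the fingers and finished still gripping both, with the grip set to 50 N.

- **Lever:** it looks home. The finger opening is 39 mm, against 40 mm across web and lever when closed, and the last picture shows the lever parallel to the web.
- **Tailstock position:** it reads about 10.6 mm from the saddle edge and 11.0 mm from the lever pivot, against 12 mm wanted. That is about 1 to 1.5 mm toward the headstock and within the 3 mm allowed. The readings drifted by about 1 mm while the lever closed.
- **Stability:** the last two readings before hand-in showed no movement.
- **Forces:** the wrist force stayed under about 15 N wherever I read it. The force on each finger was not measured directly.
- **Pins and bystanders:** I commanded no move near the pins. I did not measure the pins or bystanders again at the end.

The first two move calls were refused for missing keys and moved nothing. No verdict was reported at hand-in.

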